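Show which sample tube was left open and where its cap is

ROBOT

A 7-joint arm with a two-finger parallel gripper is mounted at the origin on the work surface. World frame = base frame: x ahead of the robot, y to its left, z up, the work surface at z = 0. Lengths are in m, angles in rad, forces in N, time in s.
With the tool pointing down it reaches from about 0.4 to 0.875 m from the base axis. Payload 19.3 kg.
Tool frame: the origin (TCP) lies at the centre of the arm's flange, where the gripper is bolted on; the fingertips stand 173 mm ahead of it and the grasp point (between the pads) lies 155 mm ahead of it (bot.grip_point_offset is the distance from the TCP to the grasp point, in m); z points along the fingers, x is the direction in which the jaws open and shut, and the axes are right-handed (so a half turn about z gives the same grasp; the last joint's range is limited). The gripper opens to 85 mm and grips with 20 to 120 N. Pads are 22 mm wide; open, the fingers measure 114 mm over their backs; the gripper's body (76 mm by 85 mm) begins 54 mm behind the grasp point. The pads swing forward as they close: fully open they stand 13 mm farther back than shut.
Start: joints at [-1.237, 0.521, -0.036, 1.599, 0.021, 1.021, -0.113], TCP at [0.246, 0.575, 0.405] pointing down, gripper open.
Joint ranges: [-2.91, 2.91], [-0.3, 2.13], [-1.5, 1.42], [0.17, 2.43], [-1.26, 4.41], [0.16, 1.93], [-2.52, 2.52]. Speed limits (rad/s): [1.89, 1.89, 2.39, 2.39, 3.01, 3.01, 3.01].

INTERFACE

Orientations are given as [roll, pitch, yaw] about the fixed x, y, z axes, in that order (R = Rz(yaw) Ry(pitch) Rx(roll)).
In Python, from workcell import bot gives the robot as it stands.
- The arm moves only by the tool step_arm, never from a script. Its argument "plan" is a list that holds one entry, the list of rows, each a list of 4 numbers: the shift along the world's x, y, z in cm, then the turn about the world's z in rad. A call has 1 to 12 rows; each row is the pose to reach, as a shift and turn from the pose measured when the call began; what a row does not reach only later rows make up. A row lasts 1/12 s, in which the tool goes at most 41.7 mm and 7.16 degrees, less where a joint would pass 70% of its speed; a pose out of reach is approached as far as the arm can. A call with a gripper value outside its range is refused whole. "jaw" is the closure, from 0 (fully open) to 1 (shut), set as the call begins (left out, the last holds). The fingers move at their own pace and stop on an object; "force" is the grip in N (left out, the last holds). Time passes only in rows, so rows that repeat a pose let the fingers close. It gives the time, the measured TCP pose, the force and the opening at its end, in the units of the state.
- bot.observe(): the state, without advancing time (a new reading comes with each control period).
- bot.grab_frame(name): name is "scene" or "top"; returns a dict with "pixels" (480x640x3 uint8, blue, green, red), "mtx" (3x3 intrinsics, pixels), "R" (3x3) and "t" (3): a world point X has camera coordinates R X + t. Camera axes: x right, y down, z forward; pixel columns grow to the right and rows downward; lengths in m; the calibration is good to about 2 mm. A picture is of the moment at which its call begins. There is no depth.
- bot.job_done(): hands the job in, once; it reports no verdict.
The state is a dict: "clock": time; "qpos": joint angles; "qd": joint speeds; "joint_efforts": joint torques, N m; "position": TCP position; "tool_rot": TCP orientation; "force": force on the tool from outside, world axes, zero at the start; "moment": the same for the moment, N m; "grip_width": finger opening in m.
Only numpy, scipy, OpenCV 4.12 (cv2) and the standard library are available. Lean on these libraries where they do the work, as an engineer would, in place of code of your own. Each camera call takes 0.05 s, during which the arm holds its last target.

TASK

One of the sample tubes in the rack was left without its cap. Show a colleague which one: point at its open mouth from above with the fingertips just over it, within about 3 cm, for two seconds; then point in the same way, for two seconds, at the cap on the bench that belongs to it, and finish there, still pointing. The samples must stay clean, so touch nothing, and do not bring the fingertips down over a capped tube or the bottle's larger cap.

Things in the scene. Friction and masses are not known exactly. Their poses are not given: they have to be found in the camera images.
- open_tube_mouth (a point): Centre of the mouth (rim) of the one tube without a cap: a milky 50 ml plastic tube, 30 mm across, 113 mm tall, standing upright in the rack with its rim 120 mm above the bench; it is the only one whose open bore is seen from above. Its z axis points up. In any of the six occupied cells.
- tube_cap_top (a point): Centre of the top face of the loose tube cap: a ribbed blue screw cap, 34 mm across and 14.5 mm high, of the same kind as those on the other tubes, lying flat on the bench, closed side up (the point is 14.5 mm above the bench). z points up.
- rack: Grey wire rack for tubes, 2 by 4 square cells at 38 mm pitch, 80 x 156 mm and 75 mm high; origin at the centre of its underside, the rows of four run along its y axis. It stands loose on the bench; six tubes stand loose in it and two cells are empty.
- tube1_top (a point): Centre of the top of a capped tube in the rack: same tube with its ribbed blue cap on, cap 34 mm across, top 123 mm above the bench. z points up.
- tube2_top (a point): Centre of the top of a capped tube in the rack: same tube with its ribbed blue cap on, cap 34 mm across, top 123 mm above the bench. z points up.
- tube3_top (a point): Centre of the top of a capped tube in the rack: same tube with its ribbed blue cap on, cap 34 mm across, top 123 mm above the bench. z points up.
- tube4_top (a point): Centre of the top of a capped tube in the rack: same tube with its ribbed blue cap on, cap 34 mm across, top 123 mm above the bench. z points up.
- tube5_top (a point): Centre of the top of a capped tube in the rack: same tube with its ribbed blue cap on, cap 34 mm across, top 123 mm above the bench. z points up.
- bottle_cap_top (a point): Centre of the top of the other loose cap, that of the glass bottle: ribbed, blue too but larger, 53 mm across and 26 mm high, lying flat on the bench, closed side up.
- dishes_top (a point): Centre of the top of a stack of two clear Petri dishes, 91 mm across, 31 mm high in all, on the bench.
- bottle: Open glass media bottle, 86 mm across, 172 mm high with a 35 mm neck, standing on the bench beyond the work; origin at the centre of its underside.
- tip_box: Closed box of pipette tips, 86 x 123 mm and 74 mm high, on the bench; origin at the centre of its underside.
Mind the look-alikes: they are no part of the job. What is shaped like the part that bears open_tube_mouth but turquoise is not meant. What is shaped like the part that bears tube_cap_top but orange is not meant.

How it is judged:
By the outcome, as a careful person would: the job done as asked, in the order asked, and still so for the second after the job is handed in, with the robot touching nothing.
It also fails if it takes over 45 s, if anything falls off the work surface, if the arm or the gripper's body presses on something with over 40 N, if the wrist force passes 120 N, or if a joint passes its speed limit or range.

## Working session

There is one attempt and no reset: what is moved stays moved. The work goes in short steps, Python scripts to look and compute and a tool call to move; the robot and the scene stay as the last step left them, time stands still between calls to the robot, and variables do not carry over. Pictures are saved under pics/ and viewed, and the job is handed in when it is done.

Besides the shell and the picture viewer there is one more tool, called after "Call:" as name(argument=value, ...) on one line, values as JSON. step_arm: Moves the arm, as the interface text tells. Its arguments: {"type":"object","properties":{"plan":{"type":"array"},"jaw":{"type":"number"},"force":{"type":"number"}},"required":["plan"]}

```bash
mkdir -p pics; python3 - <<'E'
from workcell import bot
import cv2,pickle
for n in("scene","top"):
    f=bot.grab_frame(n);cv2.imwrite(f"pics/{n}0.png",f["pixels"]);pickle.dump(f,open(n+".pkl","wb"));print(n,f["mtx"],f["R"],f["t"])
s=bot.observe();print(s["clock"],s["position"],s["tool_rot"],s["grip_width"])
E
```

```text
scene [[490.69692405   0.         320.03975687]
 [  0.         490.69692405 237.00196628]
 [  0.           0.           1.        ]] [[ 0.51019183  0.8600521   0.00383243]
 [ 0.68021117 -0.40077341 -0.61375356]
 [-0.5263241   0.31573892 -0.78948836]] [-0.26975946 -0.3523112   1.32521171]
top [[487.92384739   0.         318.83772715]
 [  0.         487.92384739 242.43382454]
 [  0.           0.           1.        ]] [[-1.21545046e-02 -9.99925813e-01  7.97698701e-04]
 [-9.70604982e-01  1.16063185e-02 -2.40398134e-01]
 [ 2.40371041e-01 -3.69617057e-03 -9.70674045e-01]] [-0.02461235  0.6040761   0.88354938]
0.1 [0.24551389 0.57462483 0.4042149 ] [3.14150460e+00 9.80936373e-04 1.16705954e+00] 0.08537116819045076
```

View pics/scene0.png

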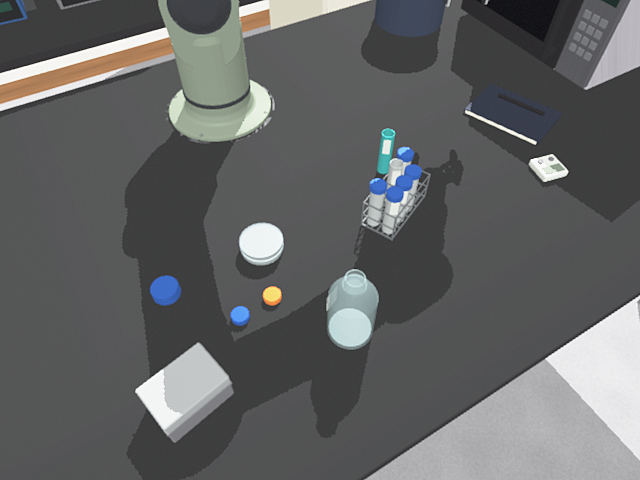

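View pics/top0.png

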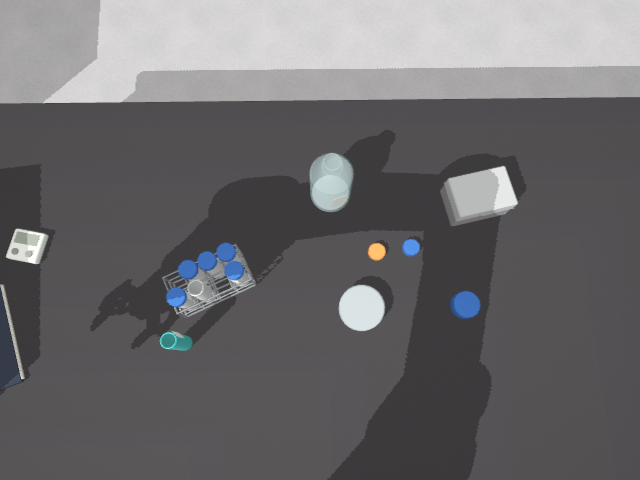

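Candidates for the open mouth, in the top view: milky tube (196,289), capped tubes (226,252), (207,261), (188,270), (234,271) and (176,297), turquoise tube (168,341), bottle mouth (333,163). Candidates for the cap: small blue (411,247), orange (377,252), large blue bottle cap (466,305). I choose the milky tube and the small blue cap, and check both in crops.

```bash
cat > h.py <<'E'
import numpy as np
def ray(f,uv,z):
    R,t,K=map(np.array,(f["R"],f["t"],f["mtx"]))
    d=R.T@np.linalg.inv(K)@np.array([*uv,1.]);c=-R.T@t
    return c+d*(z-c[2])/d[2]
def proj(f,X):
    p=np.array(f["mtx"])@(np.array(f["R"])@np.array(X)+np.array(f["t"]));return p[:2]/p[2]
E
python3 - <<'E'
import cv2,pickle,numpy as np
from h import *
T=pickle.load(open("top.pkl","rb"));S=pickle.load(open("scene.pkl","rb"))
a=cv2.resize(T["pixels"][235:325,150:270],None,fx=5,fy=5,interpolation=cv2.INTER_CUBIC)
b=cv2.resize(S["pixels"][120:250,340:450],None,fx=4,fy=4,interpolation=cv2.INTER_CUBIC)
cv2.imwrite("pics/c1.png",a);cv2.imwrite("pics/c2.png",b)
c=cv2.resize(T["pixels"][220:340,340:500],None,fx=4,fy=4,interpolation=cv2.INTER_CUBIC)
cv2.imwrite("pics/c3.png",c)
for n,f in(("top",T),("scene",S)):
    h=cv2.cvtColor(f["pixels"],cv2.COLOR_BGR2HSV)
    m=cv2.inRange(h,(105,150,90),(125,255,255))
    k,_,st,ce=cv2.connectedComponentsWithStats(m)
    for i in range(1,k):
        if st[i,4]>40: print(n,ce[i].round(1),st[i],"z.123",ray(f,ce[i],.12).round(3),"z.01",ray(f,ce[i],.011).round(3))
E
```

```text
top [410.6 247.1] [402 239  18  17 231] z.123 [ 0.581 -0.202  0.12 ] z.01 [ 0.607 -0.224  0.011]
top [225.6 251.9] [216 243  20  19 276] z.123 [0.576 0.141 0.12 ] z.01 [0.601 0.162 0.011]
top [206.7 260.4] [197 252  20  18 280] z.123 [0.56  0.176 0.12 ] z.01 [0.584 0.201 0.011]
top [187.6 269.1] [178 260  20  19 290] z.123 [0.545 0.21  0.12 ] z.01 [0.566 0.24  0.011]
top [233.7 269.9] [225 261  19  18 260] z.123 [0.542 0.125 0.12 ] z.01 [0.563 0.144 0.011]
top [175.9 296.6] [166 287  21  20 299] z.123 [0.494 0.229 0.12 ] z.01 [0.509 0.261 0.011]
top [464.9 304.5] [451 291  29  28 634] z.123 [ 0.474 -0.294  0.12 ] z.01 [ 0.486 -0.327  0.011]
scene [406.1 155.4] [397 149  17  13 140] z.123 [0.505 0.224 0.12 ] z.01 [0.418 0.309 0.011]
scene [397.1 183.8] [370 164  52  39 823] z.123 [0.563 0.159 0.12 ] z.01 [0.484 0.234 0.011]
scene [165.1 290. ] [150 275  31  30 705] z.123 [ 0.565 -0.327  0.12 ] z.01 [ 0.487 -0.327  0.011]
scene [239.8 315.2] [230 306  20  20 293] z.123 [ 0.673 -0.239  0.12 ] z.01 [ 0.612 -0.225  0.011]
```

View pics/c1.png

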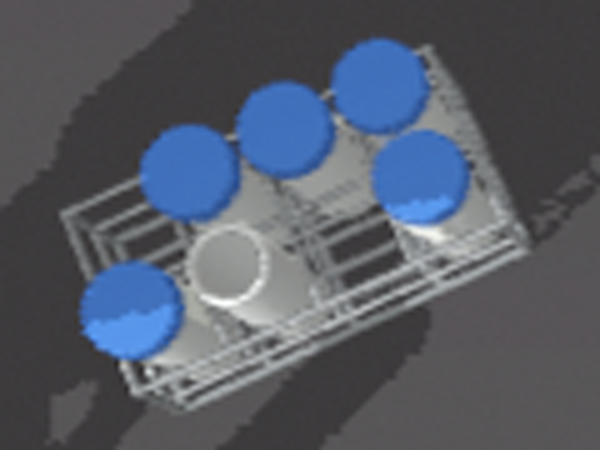

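View pics/c2.png

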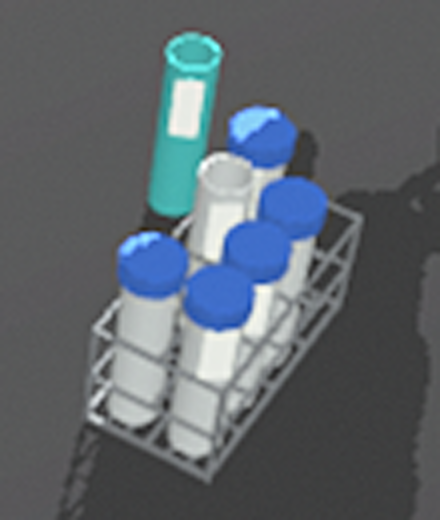

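View pics/c3.png

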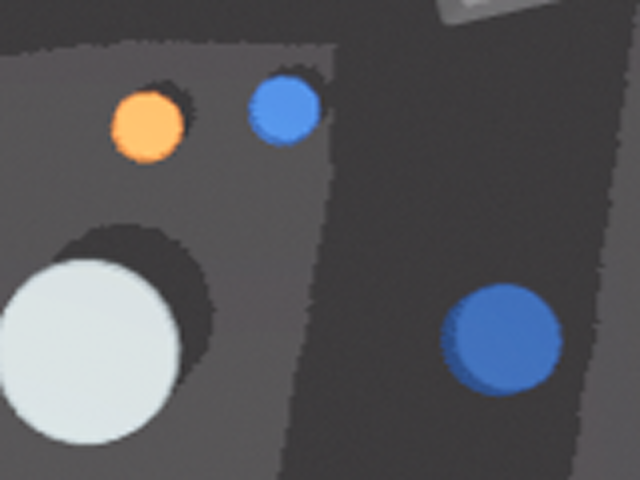

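Crop c1 and c2 show the milky tube with its open bore at about (195,288) top and (396,163) scene; all five others in the rack carry blue caps. Crop c3 shows the small blue cap at (411,247), with orange beside it and the bigger blue cap at (465,305).

```bash
python3 - <<'E'
import cv2,pickle,numpy as np
from h import *
T=pickle.load(open("top.pkl","rb"));S=pickle.load(open("scene.pkl","rb"))
print(ray(T,(195.2,287.6),.12),ray(S,(395.9,163.6),.12))
print("cap",ray(T,(411,246.8),.0145),ray(S,(239.8,313.5),.0145))
print("bottle",ray(T,(333,163),.172),ray(S,(355,278),.172))
print("dish",ray(T,(362,308),.031),"tipbox",[ray(T,p,.074)[:2].round(3) for p in((442,182),(508,167),(516,203))])
print("turq",ray(T,(168,341),.12))
E
```

```text
[0.51019195 0.19456145 0.12      ] [0.51457092 0.19122262 0.12      ]
cap [ 0.60673335 -0.2239278   0.0145    ] [ 0.61043961 -0.2237939   0.0145    ]
bottle [ 0.72867089 -0.05922594  0.172     ] [ 0.73513409 -0.05824567  0.172     ]
dish [ 0.47913996 -0.11614397  0.031     ] tipbox [array([ 0.727, -0.283]), array([ 0.758, -0.42 ]), array([ 0.68 , -0.428])]
turq [0.41525646 0.23817191 0.12      ]
```

Call:
step_arm(plan=[[[0,0,0,0],[0,0,0,0],[0,0,0,0],[0,0,0,0],[0,0,0,0],[0,0,0,0]]], jaw=1)

```text
clock: 0.6
position: [0.2456, 0.5746, 0.4042]
tool_rot: [3.142, 0.001, 1.167]
force: [0.6, -1.0, 0.4]
grip_width: 0.0121
```

Call:
step_arm(plan=[[[1,-1.5,0,0],[3,-4,0,0],[5,-7,0,0],[7,-10,0,0],[9,-13,0,0],[11,-16,0,0],[13,-19,0,0],[15,-22,0,0],[17,-24.5,0,0],[18,-26,0,0],[18.7,-27,0,0],[19,-27.2,0,0]]], jaw=1)

```text
clock: 1.6
position: [0.4364, 0.3011, 0.4043]
tool_rot: [3.141, 0.001, 1.165]
force: [-0.3, -0.8, -0.8]
grip_width: 0.0
```

```bash
python3 - <<'E'
from workcell import bot
import cv2
for n in("scene","top"): cv2.imwrite(f"pics/{n}1.png",bot.grab_frame(n)["pixels"])
s=bot.observe();print(s["clock"],s["position"],s["tool_rot"],s["grip_width"],s["qpos"])
E
```

```text
1.7 [0.43549606 0.30309122 0.40422527] [-3.14147498e+00  6.54336241e-04  1.16694197e+00] 0.00030726407464447963 [-0.74183878  0.37257223  0.02877732  1.85072294 -0.01294767  0.91911836
  0.45976712]
```

View pics/scene1.png

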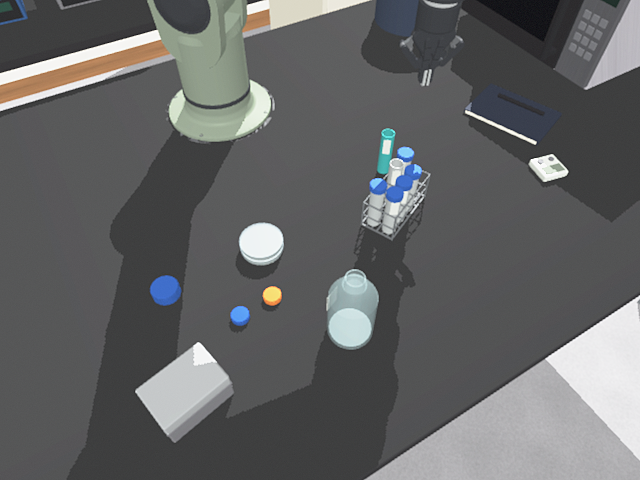

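The shut gripper is at (427,84) at the tips, well clear of everything. Check the tip length by projection, then move on above the mouth, still high.

```bash
python3 - <<'E'
import pickle
from h import *
S=pickle.load(open("scene.pkl","rb"))
for L in(.160,.173,.186): print(L,proj(S,(.4355,.3031,.4042-L)).round(1))
E
```

```text
0.16 [425.2  76.2]
0.173 [424.1  81.7]
0.186 [423.   87.1]
```

Call:
step_arm(plan=[[[1,-1.5,0,0],[2.3,-3.3,0,0],[3.7,-5.3,0,0],[5.2,-7.5,0,0],[6.5,-9.3,0,0],[7.3,-10.5,0,0],[7.7,-11,0,0],[7.7,-11,0,0],[7.7,-11,0,0],[7.7,-11,0,0]]])

```text
clock: 2.53
position: [0.5118, 0.1947, 0.4041]
tool_rot: [-3.141, 0.0, 1.169]
force: [0.4, 0.5, 0.8]
grip_width: 0.0003
```

```bash
python3 - <<'E'
from workcell import bot
import cv2
from h import *
s=bot.observe();print(s["clock"],s["position"],s["tool_rot"])
for n in("scene","top"):
    f=bot.grab_frame(n);cv2.imwrite(f"pics/{n}2.png",f["pixels"])
    p=np.array(s["position"]);
    for L in(.160,.173,.186): print(n,L,proj(f,p-[0,0,L]).round(1))
    print(proj(f,(.512,.193,.12)))
a=cv2.imread("pics/scene2.png")[60:240,320:460];cv2.imwrite("pics/c4.png",cv2.resize(a,None,fx=3.3,fy=3.3))
E
```

```text
2.5333 [0.51178142 0.19471801 0.40414101] [-3.14090778e+00  3.75349081e-04  1.16906579e+00]
scene 0.16 [404.8 113.8]
scene 0.173 [403.9 119.4]
scene 0.186 [402.9 124.8]
[395.86207814 162.55576551]
top 0.16 [175.8 274.7]
top 0.173 [178.1 276.2]
top 0.186 [180.4 277.6]
[196.10567939 286.60498657]
```

View pics/c4.png

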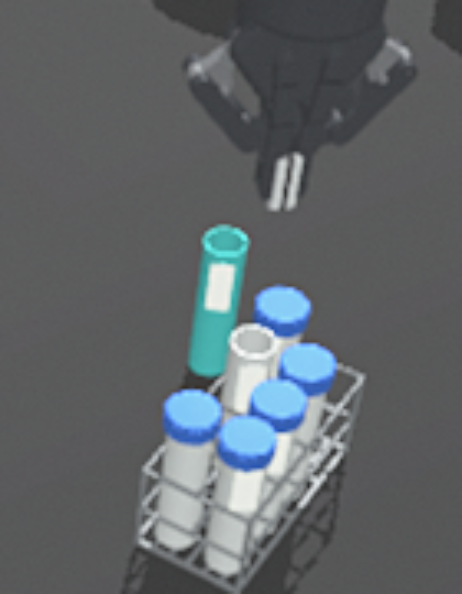

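View pics/top2.png

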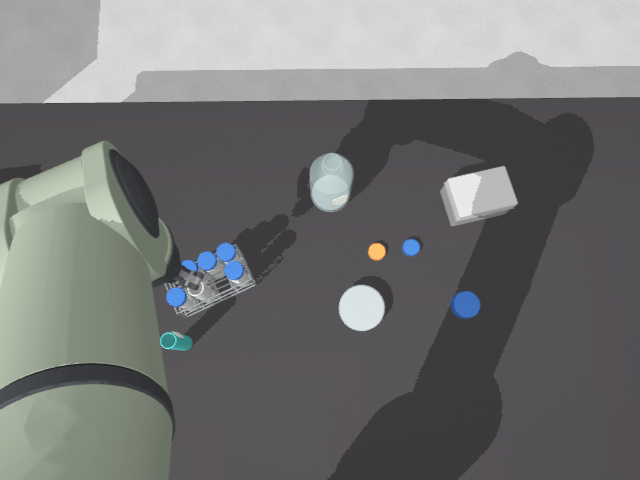

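The tip shows at (405,123) in the scene view: the tip length is about 0.173–0.182 m, so I leave margin (nominal gap 23 mm). It is over the mouth, so I descend.

Call:
step_arm(plan=[[[0,-0.1,-0.7,0],[0,-0.1,-2,0],[0,-0.1,-3.3,0],[0,-0.1,-4.6,0],[0,-0.1,-5.8,0],[0,-0.1,-6.9,0],[0,-0.1,-7.8,0],[0,-0.1,-8.4,0],[0,-0.1,-8.8,0],[0,-0.1,-8.8,0],[0,-0.1,-8.8,0],[0,-0.1,-8.8,0]]])

```text
clock: 3.63
position: [0.5121, 0.1934, 0.3167]
tool_rot: [3.141, -0.0, 1.169]
force: [-0.1, -0.4, 0.1]
grip_width: 0.0001
```

```bash
python3 - <<'E'
from workcell import bot
import cv2
from h import *
s=bot.observe();print(s["clock"],s["position"],s["force"])
f=bot.grab_frame("scene");a=f["pixels"][60:240,320:460];cv2.imwrite("pics/c5.png",cv2.resize(a,None,fx=3.3,fy=3.3))
f=bot.grab_frame("top");a=f["pixels"][225:345,120:280];cv2.imwrite("pics/c6.png",cv2.resize(a,None,fx=4,fy=4))
E
```

```text
3.6333 [0.51209329 0.19335866 0.31671159] [-0.06030092 -0.42233374  0.08351   ]
```

View pics/c5.png

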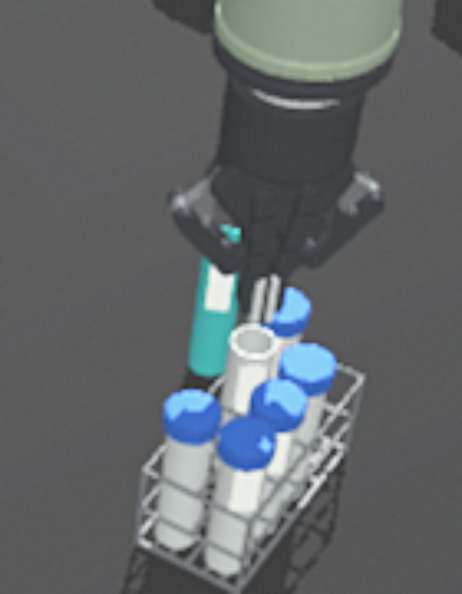

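View pics/c6.png

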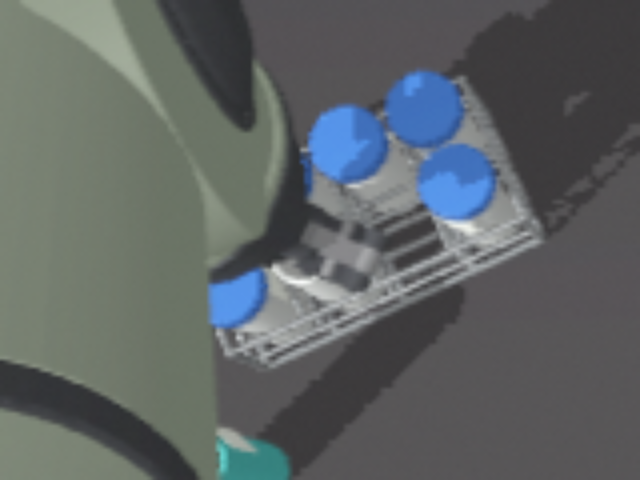

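The scene view shows the tips right above the rim of the milky tube; there is a small lateral offset to check. I enlarge with projected points.

```bash
python3 - <<'E'
from workcell import bot
import cv2
from h import *
s=bot.observe();p=np.array(s["position"])
ims=[]
for n,(u,v) in(("scene",(360,125)),("top",(165,255))):
    f=bot.grab_frame(n);k=8
    a=cv2.resize(f["pixels"][v:v+70,u:u+50],None,fx=k,fy=k,interpolation=cv2.INTER_CUBIC)
    def pt(X,c):
        q=(proj(f,X)-[u,v]+.5)*k; cv2.circle(a,tuple(int(x) for x in q),3,c,-1)
    for L in(.10,.155,.173,.182): pt(p-[0,0,L],(0,0,255))
    pt((.512,.193,.12),(0,255,0))
    ims.append(a)
cv2.imwrite("pics/c7.png",np.hstack(ims))
E
```

```text
(no output)
```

View pics/c7.png

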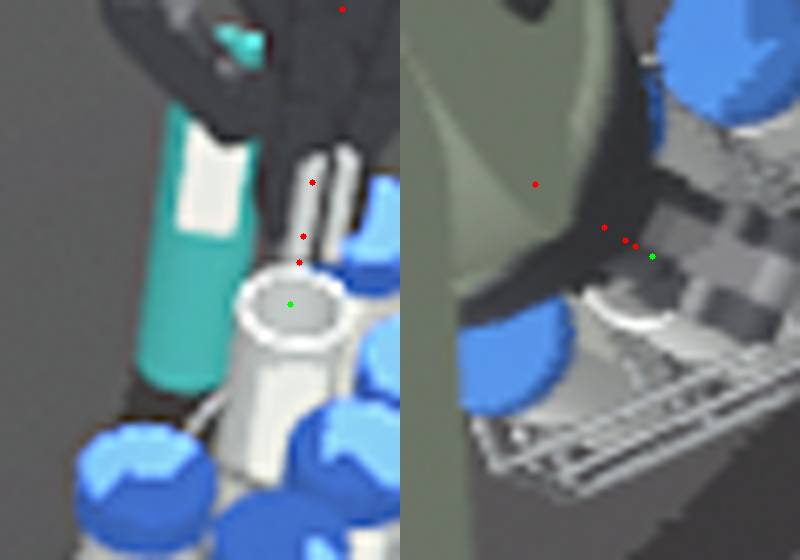

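Allowing for the pad's near side, the tips fit the projections: they are centred on the mouth, about 20 mm above the rim (the dark cross in the top view is the outboard knuckle). I hold here.

Call:
step_arm(plan=[[[0,0,0,0],[0,0,0,0],[0,0,0,0],[0,0,0,0],[0,0,0,0],[0,0,0,0],[0,0,0,0],[0,0,0,0],[0,0,0,0],[0,0,0,0],[0,0,0,0],[0,0,0,0]]])

```text
clock: 4.83
position: [0.512, 0.1933, 0.3166]
tool_rot: [-3.142, -0.0, 1.169]
force: [-0.1, -1.0, 0.4]
grip_width: 0.0004
```

Call:
step_arm(plan=[[[0,0,0,0],[0,0,0,0],[0,0,0,0],[0,0,0,0],[0,0,0,0],[0,0,0,0],[0,0,0,0],[0,0,0,0],[0,0,0,0],[0,0,0,0],[0,0,0,0],[0,0,0,0]]])

```text
clock: 5.83
position: [0.512, 0.1933, 0.3166]
tool_rot: [-3.142, -0.0, 1.169]
force: [-0.1, 0.3, 0.1]
grip_width: 0.0001
```

Call:
step_arm(plan=[[[0,0,0,0],[0,0,0,0],[0,0,0,0],[0,0,0,0],[0,0,0,0],[0,0,0,0],[0,0,0,0],[0,0,0,0]]])

```text
clock: 6.5
position: [0.512, 0.1933, 0.3166]
tool_rot: [-3.142, -0.0, 1.169]
force: [0.1, 0.4, 0.6]
grip_width: -0.0003
```

Call:
step_arm(plan=[[[0,0,1,0],[0,0,3,0],[0,0,5,0],[0,0,7,0],[0,0,8.5,0],[0,0,9.5,0],[0,0,10,0],[0,0,10,0],[0,0,10,0]]])

```text
clock: 7.25
position: [0.5119, 0.1933, 0.4162]
tool_rot: [-3.141, 0.0, 1.169]
force: [0.4, -0.1, -0.7]
grip_width: -0.0003
```

Call:
step_arm(plan=[[[0.3,-1.2,0,0],[0.8,-3.5,0,0],[1.4,-6.5,0,0],[2.1,-9.5,0,0],[2.8,-12.5,0,0],[3.5,-15.5,0,0],[4.2,-18.5,0,0],[4.9,-21.5,0,0],[5.6,-24.5,0,0],[6.3,-27,0,0],[6.7,-29,0,0],[6.9,-30,0,0]]])

```text
clock: 8.25
position: [0.5806, -0.1103, 0.4152]
tool_rot: [-3.14, 0.002, 1.166]
force: [-0.2, -0.4, 0.6]
grip_width: 0.0003
```

Call:
step_arm(plan=[[[0,0,0,0],[0,0,0,0]]])

```text
clock: 8.42
position: [0.5803, -0.1107, 0.4144]
tool_rot: [-3.139, 0.003, 1.164]
force: [0.2, 0.5, 0.3]
grip_width: 0.0
```

```bash
python3 - <<'E'
from workcell import bot
s=bot.observe();print(s["clock"],s["position"],s["tool_rot"],s["qpos"].round(2) if hasattr(s["qpos"],"round") else s["qpos"])
E
```

```text
8.4167 [ 0.58029094 -0.11065594  0.41438694] [-3.13896256e+00  2.52318016e-03  1.16433631e+00] [-0.02  0.46  0.15  1.69 -0.08  1.    1.32]
```

Remaining: x +2.8 cm, y −11.3 cm, then down. I move across first, staying high, and look.

Call:
step_arm(plan=[[[0.4,-1.5,0,0],[0.9,-3.5,0,0],[1.4,-5.8,0,0],[2,-8,0,0],[2.4,-9.8,0,0],[2.7,-10.9,0,0],[2.8,-11.3,0,0],[2.8,-11.3,-2,0],[2.8,-11.3,-5,0],[2.8,-11.3,-8,0],[2.8,-11.3,-10,0],[2.8,-11.3,-11,0]]])

```text
clock: 9.42
position: [0.6079, -0.2215, 0.3016]
tool_rot: [-3.135, 0.002, 1.166]
force: [-0.3, 0.3, 0.2]
grip_width: 0.0001
```

Call:
step_arm(plan=[[[0,0,0,0],[0,0,0,0]]])

```text
clock: 9.58
position: [0.6081, -0.2203, 0.3018]
tool_rot: [-3.134, 0.002, 1.168]
force: [0.2, 0.1, 0.6]
grip_width: -0.0003
```

```bash
cat > look.py <<'E'
from workcell import bot
import cv2,sys
from h import *
s=bot.observe();p=np.array(s["position"]);print(s["clock"],p,s["tool_rot"],s["force"])
ims=[]
for n,(u,v) in(("scene",(195,240)),("top",(370,200))):
    f=bot.grab_frame(n);k=4
    a=cv2.resize(f["pixels"][v:v+110,u:u+95],None,fx=k,fy=k,interpolation=cv2.INTER_CUBIC)
    def pt(X,c):
        q=(proj(f,X)-[u,v]+.5)*k; cv2.circle(a,tuple(int(x) for x in q),3,c,-1)
    for L in(.155,.173): pt(p-[0,0,L],(0,0,255))
    pt((.608,-.224,.0145),(0,255,0))
    ims.append(a)
cv2.imwrite(sys.argv[1],np.hstack(ims))
E
python3 look.py pics/d1.png
```

```text
9.5833 [ 0.60811375 -0.22030954  0.30176008] [-3.13446646e+00  1.65230215e-03  1.16754710e+00] [0.15436024 0.1306473  0.57941392]
```

View pics/d1.png

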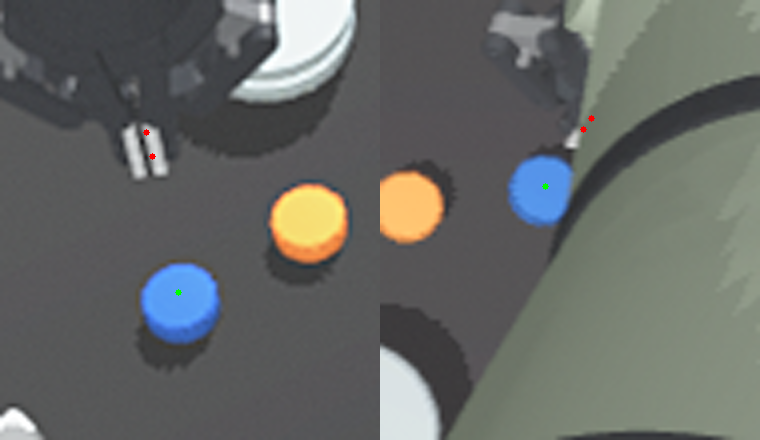

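Tips at about (232,283) in the scene view, above the small blue cap at (239,314); orange cap, dishes and tip box are clear of the descent. I go down to about 18 mm over the cap.

Call:
step_arm(plan=[[[0,-0.1,-1,0],[0,-0.2,-2.5,0],[0,-0.3,-4,0],[0,-0.3,-5.5,0],[0,-0.3,-6.8,0],[0,-0.3,-7.9,0],[0,-0.3,-8.7,0],[0,-0.3,-9.2,0],[0,-0.3,-9.5,0],[0,-0.3,-9.5,0],[0,-0.3,-9.5,0],[0,-0.3,-9.5,0]]])

```text
clock: 10.68
position: [0.6085, -0.2242, 0.2086]
tool_rot: [-3.138, 0.002, 1.167]
force: [-0.8, 0.4, 0.3]
grip_width: 0.0002
```

```bash
python3 look.py pics/d2.png
```

```text
10.6833 [ 0.60854421 -0.22424569  0.20863613] [-3.13787601e+00  1.62011009e-03  1.16673289e+00] [-0.78597737  0.39597797  0.34759289]
```

View pics/d2.png

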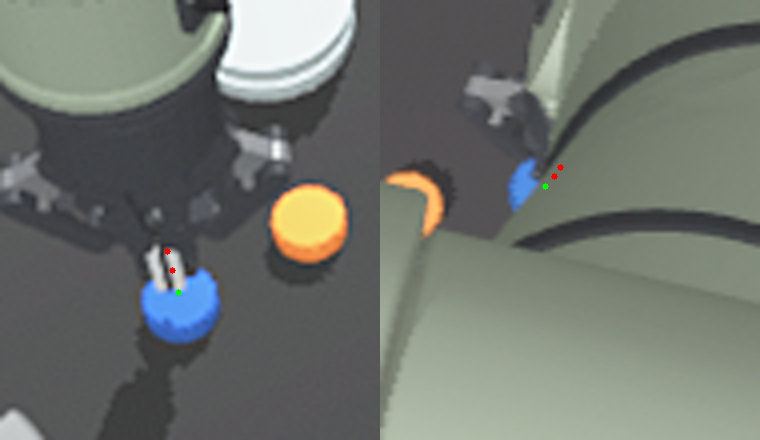

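The tips are over the small blue cap with about 20 mm of gap and nothing touched. I hold for over 2 s.

Call:
step_arm(plan=[[[0,0,0,0],[0,0,0,0],[0,0,0,0],[0,0,0,0],[0,0,0,0],[0,0,0,0],[0,0,0,0],[0,0,0,0],[0,0,0,0],[0,0,0,0],[0,0,0,0],[0,0,0,0]]])

```text
clock: 11.78
position: [0.6085, -0.2242, 0.2086]
tool_rot: [-3.138, 0.002, 1.167]
force: [-0.1, 0.1, 0.4]
grip_width: -0.0001
```

Call:
step_arm(plan=[[[0,0,0,0],[0,0,0,0],[0,0,0,0],[0,0,0,0],[0,0,0,0],[0,0,0,0],[0,0,0,0],[0,0,0,0],[0,0,0,0],[0,0,0,0],[0,0,0,0],[0,0,0,0]]])

```text
clock: 12.78
position: [0.6085, -0.2242, 0.2086]
tool_rot: [-3.138, 0.002, 1.167]
force: [0.2, 0.5, -0.2]
grip_width: -0.0002
```

Call:
step_arm(plan=[[[0,0,0,0],[0,0,0,0],[0,0,0,0],[0,0,0,0],[0,0,0,0],[0,0,0,0],[0,0,0,0],[0,0,0,0]]])

```text
clock: 13.45
position: [0.6085, -0.2242, 0.2086]
tool_rot: [-3.138, 0.002, 1.167]
force: [0.1, -0.3, -0.7]
grip_width: 0.0002
```

```bash
python3 - <<'E'
from workcell import bot
import cv2
cv2.imwrite("pics/scene9.png",bot.grab_frame("scene")["pixels"])
s=bot.observe();print(s["clock"],s["position"],s["force"])
print(bot.job_done())
E
```

```text
13.5 [ 0.60847961 -0.22420671  0.20857441] [-0.63812886 -0.0766782   0.02860742]
the job is handed in; nothing more can be done
None
```

View pics/scene9.png

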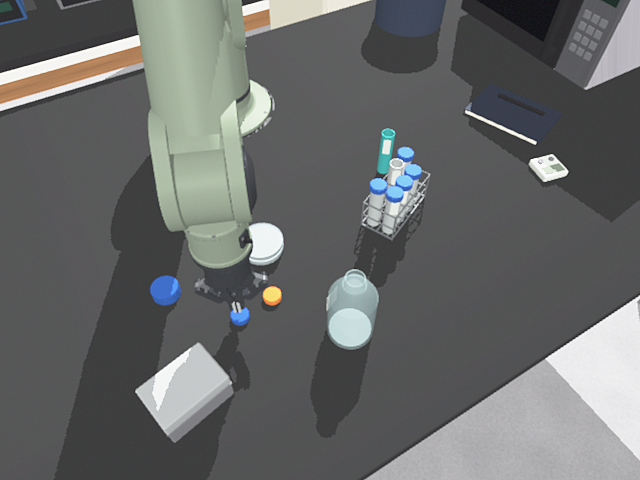

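I pointed with the closed fingertips at the mouth of the uncapped milky tube, at about (0.512, 0.193). They stayed about 2 cm above the rim for nearly 3 s. I then lifted clear, crossed high over the bench, and pointed at the small blue tube cap at about (0.608, −0.224), also about 2 cm above it for nearly 3 s. I handed the job in at 13.5 s, still pointing there.

**Last checks:** The final scene picture shows the fingertips over the small blue cap at (239,314). The rack, tubes, bottle, dishes and other caps are where they were at the start. The wrist force readings stayed at noise level, about 1 N.

**Disagreements:** The two cameras differed by about 5 mm on the mouth position and 4 mm on the cap, so I used the average. In the top view the arm partly hid the fingertips at both targets, so I judged the gap from the scene view and the measured arm pose.

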